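# Undo the linch pin of a slide-box clamp so its sprung bar opens

### The arm

A 6-joint arm with a two-finger parallel gripper is mounted at the origin on a cart in front of the work surface, level with it; the furniture and walls round the work are solid. World frame = base frame: x ahead of the robot, y to its left, z up, the work surface at z = 0. Lengths are in m, angles in rad, forces in N, time in s.
With the tool pointing down it reaches from about 0.275 to 0.75 m from the base axis. Payload 10.2 kg.
Tool frame: the origin (TCP) lies midway between the tips of the shut fingers; the grasp point (between the pads) lies 19 mm behind it (env.hold_point_z is the distance from the TCP to the grasp point, in m); x points along the fingers, z is the direction in which the jaws open and shut, and the axes are right-handed (so a half turn about x gives the same grasp; the last joint's range is limited). The gripper opens to 85 mm and grips with 20 to 120 N. Pads are 22 mm wide; open, the fingers measure 114 mm over their backs; the gripper's body (76 mm by 85 mm) begins 54 mm behind the grasp point. The pads swing forward as they close: fully open they stand 13 mm farther back than shut.
Start: joints at [-1.55, 0.313, 1.498, -0, 1.331, -0.223], TCP at [0.127, -0.509, 0.203] pointing down, gripper open.
Joint ranges: [-2.94, 2.94], [-0.97, 2.17], [0.19, 2.56], [-1.23, 4.37], [0.02, 3.11], [-2.88, 2.88]. Speed limits (rad/s): [2.39, 2.39, 3.01, 3.14, 3.14, 3.14].

### API

Orientations are given as a unit quaternion [x, y, z, w].
In Python, from bench import env, kinematics, monitor, eyes, job gives the robot as it stands. The module is installed in compiled form; this text tells all that it offers. Calls block until the motion is done:
- env.reach(position, orientation): joint-space move of the TCP to a pose.
- env.movel(position, velocity=0.15, frame=None, guard=None): straight line of the TCP; frame=None keeps the orientation; velocity is the mean speed in m/s. With guard (N) it stops when the force on the tool has changed by that much, and returns True; else False.
- env.set_joints(angles): joint-space move.
- env.release() and env.close_gripper(effort=None): open the fingers fully, or close them until they stop; effort is the grip in N (None keeps the last).
- env.hold(seconds).
- kinematics.ik(position, orientation): joint angles nearest the present ones, or None.
- monitor.sense(): the state.
- eyes.grab_frame(name): name is "side" or "top"; returns a dict with "frame" (400x640x3 uint8, red, green, blue), "mtx" (3x3 intrinsics, pixels), "k1" (the pictures are not rectified: a ray, as slopes to the right and down, at radius r is drawn at 1 + k1 r^2 times it, then the intrinsics apply), "view" (4x4, takes a point from world to camera coordinates). Camera axes: x right, y down, z forward; pixel columns grow to the right and rows downward; lengths in m; the calibration is good to about 2 mm. A picture is of the moment at which its call begins. There is no depth.
A pose or a line that the arm cannot do raises env.MotionError and nothing moves.
- job.hand_in(): hands the job in, once; it reports no verdict.
The state is a dict: "clock": time; "joints": joint angles; "qvel": joint speeds; "joint_efforts": joint torques, N m; "position": TCP position; "ee_rot": TCP orientation; "contact_force": force on the tool from outside, world axes, zero at the start; "ft_torque": the same for the moment, N m; "finger_gap": opening from 0.0 (shut) to 1.0 (fully open).
Only numpy, scipy, OpenCV 4.12 (cv2) and the standard library are available. Lean on these libraries where they do the work, as an engineer would, in place of code of your own. Each camera call takes 0.05 s, during which the arm holds its last target. There are 200 camera calls.

### The job

Release the grey slide box from its clamping plate: flip the snap-shut ring of the linch pin up and right over to the head side, then pull the linch pin sideways all the way out of the cross-drilled stud, so that the sprung hold-down bar swings up by itself. Leave the linch pin lying on the plate or on the worktop close beside it, the bar up, and the slide box and the other things on the bench where they are.

Things in the scene. Friction and masses are not known exactly. Their poses are not given: they have to be found in the camera images.
- plate: Aluminium clamping plate, 170 (x) x 220 (y) x 8 mm, fixed to the worktop, its place and yaw differ each time. Origin: centre of its underside. x axis: to the linch pin's head side, the way the pin comes out (roughly away from the robot); y axis: from the bar's hinge to the stud. The slide box lies across its middle under the bar, its side face 42 mm from the stud's axis.
- stud_hole (a point): Centre of the cross hole in the upright steel stud (axes as the plate's): 75 mm along the plate's y from its origin, 60 mm above the worktop. The stud is 18 mm across, its flat top 75 mm above the worktop. The hole runs along the plate's x, about 10 mm wide and high.
- clip_ring (a joint): Angle of the linch pin's wire ring about its hinge in the head. 0 = shut: level round the stud, thumb tab on the plate's -x side; it locks the pin. 2.9 = flipped right over: loop on the other side of the head (plate +x), tab 17 mm higher than the hinge. A sprung bead in the shank's tip snaps over the shut ring: freeing it takes 3 to 4 N of lift at the tab, then it swings freely and falls shut below about 1.5 rad, over beyond.
- ring_tab (a point): Centre of the flat thumb tab (18 wide, 4 thick, standing 13 mm out past the wire) at the free end of the ring, 60 mm from the hinge. The ring is a rounded U of 5 mm round wire, 52 mm from hinge to end and 45 mm wide (centre lines), 40 mm wide inside. Shut, the tab is level, 57 mm above the worktop with 47 mm of free height under it; the shank ends just inside the ring, 8 mm short of this point.
- clip_head (a point): Point on the ring's hinge axis in the pin's head, 19.5 mm from the stud's axis on the plate's +x side. Dark steel head: cross barrel 30 mm long, 8 mm thick; it reaches 6.5 mm beyond this point. The 8 mm square shank ends 50 mm from it. It must travel 40 mm along plate +x to come free; the bar presses on it, so this takes about 5 to 12 N. With the ring shut it jams after 20 mm.
- hold_bar (a joint): Angle of the aluminium hold-down bar (33 mm wide at its forked end, 6 mm thick, 180 mm long) about its hinge at the far end from the stud. 0 = down over the slide box, held under the linch pin's shank, its top 56 mm above the worktop; about 1.1 = swung up. A spring lifts it as soon as the pin is out; it then stands up to 0.22 m high over the hinge side.
- slide_box: Grey plastic box for microscope slides, 140 (plate x) x 98 (plate y) x 36 mm, closed, lying loose on the plate under the bar. Origin: centre of its underside.
- petri_dish: Bystander: petri dish, 91 mm across, 15 mm high, left of the plate. Origin: centre of its underside.
- dropper_bottle: Bystander: small white dropper bottle with a black cap, 32 mm across, 76 mm high, left of the plate. Origin: centre of its underside.
- clip: The whole linch pin. Origin: on the shank's centre line, 19.5 mm from the ring's hinge towards the shank's free end (in the stud: on the stud's axis); x axis from the shank's free end towards the head. About 80 g.

How it is judged:
By the outcome, as a careful person would: the job done as asked, in the order asked, and still so for the second after the job is handed in, with the robot touching nothing.
It also fails if it takes over 48 s, if anything falls off the work surface, if the arm or the gripper's body presses on something with over 40 N, if the wrist force passes 120 N, or if a joint passes its speed limit or range.

## Working session

There is one attempt and no reset: what is moved stays moved. The work goes in short steps, each a Python script; the robot and the scene stay as the last script left them, time stands still between calls to the robot, and variables do not carry over. Pictures are saved under pics/ and viewed, about 8 in all and at most 12, crops included, and the job is handed in when it is done.

```bash
mkdir -p pics
cat > h.py <<'E'
import numpy as np, cv2
from bench import env, kinematics, monitor, eyes, job
def snap(n,name):
    f=eyes.grab_frame(n); cv2.imwrite(f'pics/{name}.png',cv2.cvtColor(f['frame'],cv2.COLOR_RGB2BGR)); np.savez(f'pics/{name}.npz',**f); return f
def ray(f,uv):
    K=f['mtx'];k=float(f['k1']);V=f['view']
    d=np.array([(uv[0]-K[0,2])/K[0,0],(uv[1]-K[1,2])/K[1,1]]);s=d.copy()
    for _ in range(20): s=d/(1+k*(s@s))
    R=V[:3,:3];t=V[:3,3]
    return -R.T@t, R.T@np.array([s[0],s[1],1])
def onz(f,uv,z):
    o,d=ray(f,uv); return o+d*(z-o[2])/d[2]
def proj(f,p):
    c=f['view'][:3,:3]@np.array(p)+f['view'][:3,3]; s=c[:2]/c[2]; s=s*(1+float(f['k1'])*(s@s))
    return f['mtx'][:2,:2]@s+f['mtx'][:2,2]
def tri(f,a,g,b):
    o,d=ray(f,a);p,e=ray(g,b);d/=np.linalg.norm(d);e/=np.linalg.norm(e)
    s=np.linalg.lstsq(np.c_[d,-e],p-o,rcond=None)[0]; A=o+s[0]*d;B=p+s[1]*e
    return (A+B)/2,np.linalg.norm(A-B)
def load(n): return dict(np.load(f'pics/{n}.npz'))
E
python3 - <<'E'
from h import *
for n in('side','top'):
    f=snap(n,n+'0'); print(n,-f['view'][:3,:3].T@f['view'][:3,3],f['view'][2,:3],f['k1'],f['mtx'][0,0])
print(monitor.sense())
E
```

```text
side [ 0.55066228 -0.92101744  0.77165987] [-0.07308746  0.71563912 -0.69463578] -0.12896242415672454 491.49102595978627
top [ 0.40357177 -0.15226679  0.9161297 ] [ 0.10940789 -0.01965535 -0.99380259] -0.021256096727701068 447.4086807134261
{'clock': 0.1, 'joints': array([-1.55039956e+00,  3.13389241e-01,  1.49833519e+00,  1.04684384e-05,
        1.33100383e+00, -2.23383683e-01]), 'qvel': array([-0.00264582, -0.00158393, -0.00237507, -0.00118869, -0.00044253,
       -0.00026782]), 'joint_efforts': array([ 1.88118305e-03, -4.12905657e+01, -2.60142463e+01, -2.57834381e-04,
        3.03397108e-03,  1.41903658e-05]), 'position': array([ 0.12671494, -0.50921877,  0.20230454]), 'ee_rot': array([ 0.43581007,  0.55733486, -0.43518313,  0.55683308]), 'contact_force': array([-0.29191686,  0.55642323,  0.74578094]), 'ft_torque': array([0.01452188, 0.05239704, 0.05630023]), 'finger_gap': 0.9995185322745618}
```

View pics/top0.png

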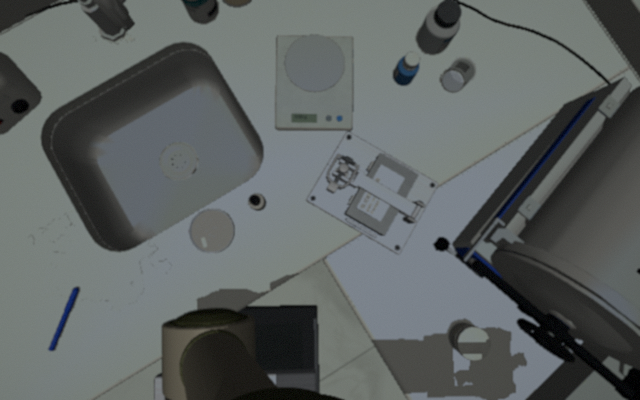

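View pics/side0.png

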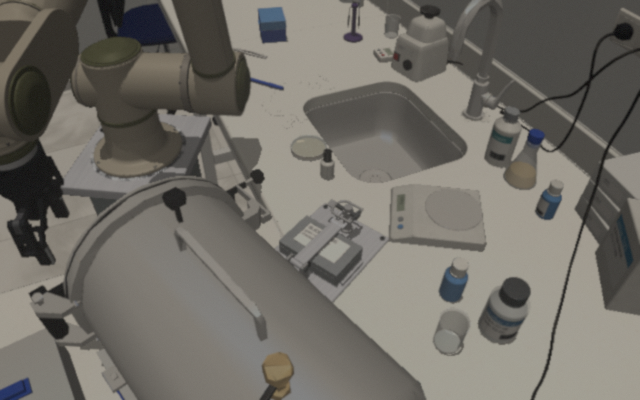

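The top view shows the plate centred near (370,190), with the stud and pin near (342,172) and the bar hinge near (412,212). The side view has the pin near (346,212). Next I'll enlarge both.

Run:
```python
from h import *
a=cv2.imread('pics/top0.png')[125:260,295:450]; a=cv2.resize(a,None,fx=5,fy=5,interpolation=cv2.INTER_CUBIC)[:600]
b=cv2.imread('pics/side0.png')[190:310,270:400]; b=cv2.resize(b,None,fx=5,fy=5,interpolation=cv2.INTER_CUBIC)
a=cv2.convertScaleAbs(a,alpha=1.5);b=cv2.convertScaleAbs(b,alpha=1.5)
cv2.imwrite('pics/c_top.png',a[:,:775]);cv2.imwrite('pics/c_side.png',b)
```

```text
(no output)
```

View pics/c_top.png

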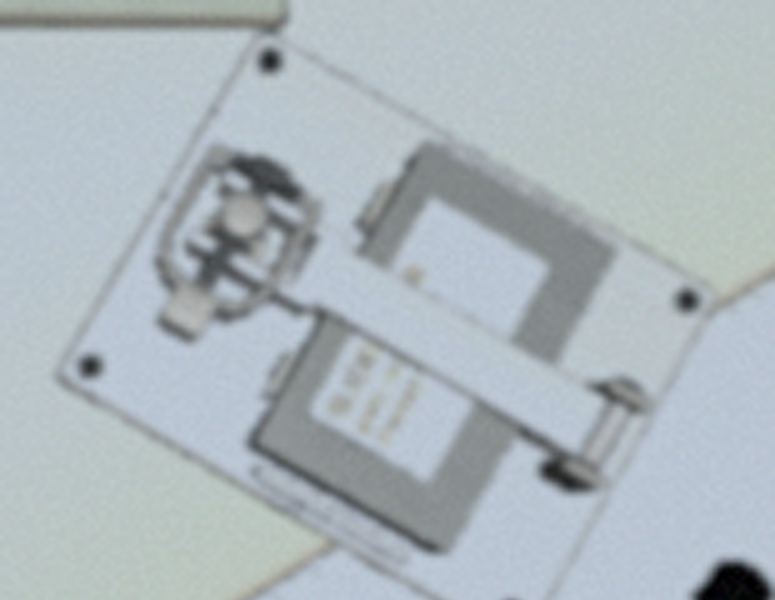

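View pics/c_side.png

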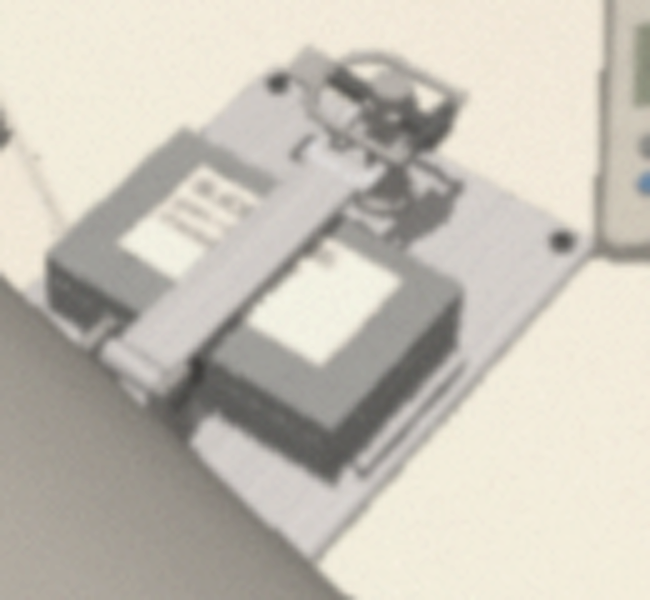

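The top crop shows three dark plate screws at (270,60), (90,367) and (687,300), the stud top at (243,213) and the tab at (185,310). The side crop agrees: pin at upper right, screws at (278,82) and (562,241). The balance next to the plate is low. I'll compute the plate pose from the screws and check it against the stud and tab.

Run:
```python
from h import *
T=load('top0');S=load('side0')
def dark(f,u,v,r=5):
    g=f['frame'].astype(float).mean(2);u,v=int(round(u)),int(round(v));p=g[v-r:v+r+1,u-r:u+r+1]
    w=np.clip(np.median(p)-15-p,0,None);y,x=np.mgrid[v-r:v+r+1,u-r:u+r+1]
    return (w*x).sum()/w.sum(),(w*y).sum()/w.sum()
ct=lambda x,y:(295+x/5-.4,125+y/5-.4); cs=lambda x,y:(270+x/5-.4,190+y/5-.4)
top=[dark(T,*ct(*p)) for p in((270,60),(90,367),(687,300))]
P=[onz(T,p,.008)[:2] for p in top]; print('screws top',P)
sd=[dark(S,*cs(*p),4) for p in((278,82),(562,241))]
print('screws side (-x+y),(+x+y)',[onz(S,p,.008)[:2] for p in sd])
ex=P[0]-P[1];ey=P[0]-P[2];print(np.linalg.norm(ex),np.linalg.norm(ey),np.arctan2(ex[1],ex[0]),np.arctan2(-ey[0],ey[1]))
c=(P[1]+P[2])/2;print('c',c)
yaw=np.arctan2(-ey[0],ey[1]);R=np.array([[np.cos(yaw),-np.sin(yaw)],[np.sin(yaw),np.cos(yaw)]])
for n,p,z in(('stud',ct(243,213),.075),('tab',ct(186,311),.059),('corner-x+y',ct(60,378),.008),('+x-y',ct(715,290),.008)):
    w=onz(T,p,z);print(n,w,R.T@(w[:2]-c))
print('stud tri',tri(T,ct(243,213),S,cs(393,88)),'tab tri',tri(T,ct(186,311),S,cs(318,100)))
print('balance corner',tri(T,(353,129),S,(484,240)),tri(T,(353,129),S,(395,237)), tri(T,(277,128),S,(393,188)))
for d in(30,45,60):
  b=np.radians(d)
  for az in (yaw,yaw+.3):
    from scipy.spatial.transform import Rotation as Ro
    x=np.array([np.cos(b)*np.cos(az),np.cos(b)*np.sin(az),-np.sin(b)])
    for s in(1,-1):
      z=s*np.array([-np.sin(az),np.cos(az),0]);q=Ro.from_matrix(np.c_[x,np.cross(z,x),z]).as_quat()
      out=[]
      for pl in((-.045,.075,.030),(-.06,.075,.03),(.03,.075,.115)):
        w=c+R@pl[:2];j=kinematics.ik([*w,pl[2]],q);out.append(None if j is None else j.round(2).tolist())
      print(d,az,s,out)
```

```text
screws top [array([ 0.62039797, -0.24007525]), array([ 0.49418766, -0.16220851]), array([ 0.5163173 , -0.40906089])]
screws side (-x+y),(+x+y) [array([ 0.49716031, -0.15881484]), array([ 0.62214827, -0.2381754 ])]
0.14829791176733423 0.19846644774410874 -0.552797021475721 -0.5520390526371751
c [ 0.50525248 -0.2856347 ]
stud [ 0.54523632 -0.22150534  0.075     ] [0.0004135  0.07557189]
tab [ 0.51005773 -0.19959695  0.059     ] [-0.04102884  0.07577743]
corner-x+y [ 0.48999985 -0.15025839  0.008     ] [-0.08398161  0.10726825]
+x-y [ 0.52037975 -0.4208498   0.008     ] [ 0.08379033 -0.10719673]
stud tri (array([ 0.54662223, -0.22155749,  0.07264723]), np.float64(0.0019760937393561817)) tab tri (array([ 0.51453439, -0.20028029,  0.04049909]), np.float64(0.004380238185584848))
balance corner (array([ 0.72589704, -0.25981526,  0.03691435]), np.float64(0.18866587474276791)) (array([ 0.64030291, -0.24772172,  0.021866  ]), np.float64(0.014312959568728969)) (array([ 0.64247439, -0.09224252,  0.01554527]), np.float64(0.0053110340723287516))
30 -0.5520390526371751 1 [[-0.62, 0.58, 2.36, 3.06, 
[... 930 characters left out ...]
3717513 -1 [[-0.79, 0.42, 2.25, 2.12, 0.44, -0.99], [-0.8, 0.4, 2.29, 2.14, 0.45, -1.03], [-0.74, 0.33, 2.0, 1.32, 0.35, -0.09]]
60 -0.5520390526371751 1 [[-0.6, 0.39, 2.07, 0.15, 0.17, -1.76], [-0.6, 0.36, 2.11, 0.18, 0.15, -1.79], [-0.59, 0.36, 1.8, 0.05, 0.46, -1.65]]
60 -0.5520390526371751 -1 [[-0.6, 0.39, 2.07, 0.15, 0.17, 1.38], [-0.6, 0.36, 2.11, 0.18, 0.15, 1.35], [-0.59, 0.36, 1.8, 0.05, 0.46, 1.49]]
60 -0.25203905263717513 1 [[-0.71, 0.38, 2.07, 0.83, 0.3, -2.78], [-0.71, 0.36, 2.11, 0.88, 0.29, -2.83], [-0.68, 0.36, 1.8, 0.42, 0.54, -2.31]]
60 -0.25203905263717513 -1 [[-0.71, 0.38, 2.07, 0.83, 0.3, 0.36], [-0.71, 0.36, 2.11, 0.88, 0.29, 0.31], [-0.68, 0.36, 1.8, 0.42, 0.54, 0.83]]
```

Screws, stud and tab agree with each other to about 1–2 mm. Plan: put the closed fingertips, pitched 30°, under the tab. Then follow the ring's arc up and over.

```bash
cat >> h.py <<'E'
from scipy.spatial.transform import Rotation as Ro
c0=np.array([.5060,-.2846]);YAW=-.552
R2=np.array([[np.cos(YAW),-np.sin(YAW)],[np.sin(YAW),np.cos(YAW)]])
def W(x,y,z): return np.array([*(c0+R2@[x,y]),z])
def Q(pitch,s=1,az=YAW):
    b=np.radians(pitch);x=np.array([np.cos(b)*np.cos(az),np.cos(b)*np.sin(az),-np.sin(b)])
    z=s*np.array([-np.sin(az),np.cos(az),0]);return Ro.from_matrix(np.c_[x,np.cross(z,x),z]).as_quat()
def st(m=''):
    s=monitor.sense();p=s['position'];print(m,'t%.1f'%s['clock'],'plate',(R2.T@(p[:2]-c0)).round(4),p[2].round(4),'F',s['contact_force'].round(1),'gap %.2f'%s['finger_gap'])
E
python3 - <<'E'
from h import *
q=Q(30,-1)
p=monitor.sense()['position']
env.movel([p[0],p[1],.33],velocity=.3);env.close_gripper(30);st('up')
env.reach(W(-.085,.076,.30),Q(90,-1));st('over')
env.reach(W(-.085,.076,.20),q);st('pitched')
env.movel(W(-.085,.076,.028),velocity=.2,guard=8);st('down')
print(env.movel(W(-.046,.076,.028),velocity=.08,guard=6));st('under')
snap('side','s1');snap('top','t1')
a=cv2.imread('pics/t1.png')[110:260,270:430];b=cv2.imread('pics/s1.png')[150:300,270:430]
cv2.imwrite('pics/c1.png',cv2.convertScaleAbs(cv2.resize(np.hstack([a,b]),None,fx=2.5,fy=2.5,interpolation=cv2.INTER_CUBIC),alpha=1.5))
E
```

```text
up t1.4 plate [-0.2052 -0.3902] 0.33 F [ 0.4 -0.4  0.2] gap -0.00
over t3.2 plate [-0.0848  0.0754] 0.3 F [ 0.   0.3 -0.1] gap -0.00
pitched t5.6 plate [-0.0847  0.076 ] 0.2004 F [-0.   0.4  0.2] gap 0.01
down t6.6 plate [-0.0847  0.076 ] 0.0287 F [-0.3 -0.2 -0.1] gap -0.00
False
under t7.3 plate [-0.0464  0.076 ] 0.0281 F [ 0.1 -1.  -0.3] gap -0.00
```

View pics/c1.png

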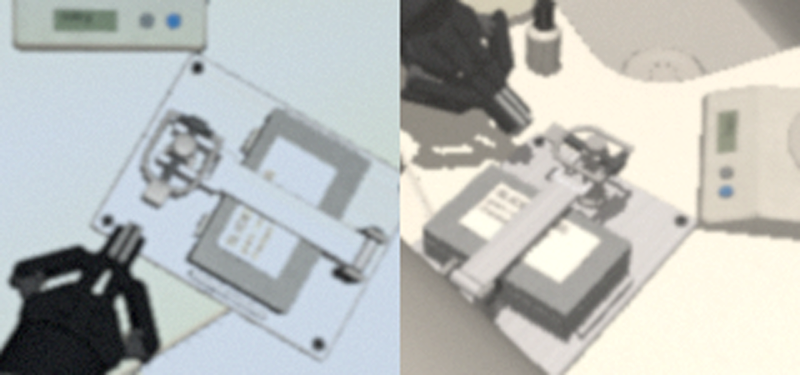

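Run:
```python
from h import *
T=load('t1');S=load('s1')
for p in((-.046,.076,.028),(-.085,.076,.028)): print(proj(T,W(*p)),proj(S,W(*p)))
w,e=tri(T,(270+135/2.5,110+230/2.5),S,(270+125/2.5,150+125/2.5));print(w,e,R2.T@(w[:2]-c0))
st()
snap('top','t2')
a=cv2.imread('pics/t2.png')[130:250,280:430]
cv2.imwrite('pics/c2.png',cv2.convertScaleAbs(cv2.resize(a,None,fx=4,fy=4,interpolation=cv2.INTER_CUBIC),alpha=1.5))
print(np.abs(load('t2')['frame'].astype(int)-T['frame'])[150:260,270:400].max())
```

```text
[329.1318176  190.44308904] [328.44800363 212.05896978]
[319.32141687 207.22958332] [313.87765621 204.03713383]
[ 0.48451268 -0.18368374  0.04908808] 0.005446648278394675 [-0.07121557  0.07466016]
 t7.4 plate [-0.0465  0.076 ] 0.0279 F [-0.4 -0.9 -0.1] gap 0.00
15
```

View pics/c2.png

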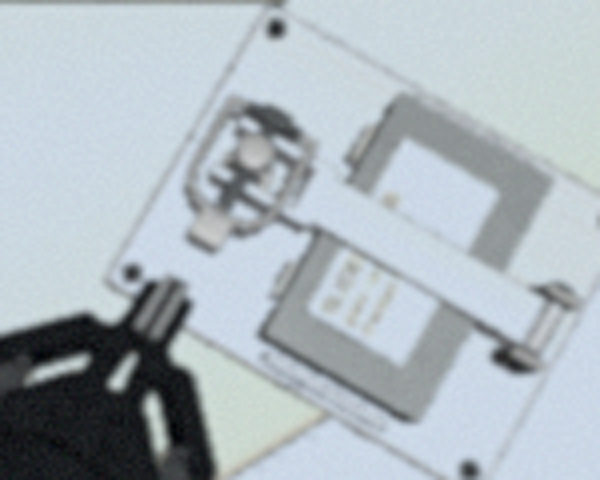

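Run:
```python
from h import *
for a,b,box in(('t2','top0',(290,350,170,230)),('s1','side0',(290,350,180,240))):
    d=np.abs(load(a)['frame'].astype(int)-load(b)['frame']).max(2)[box[2]:box[3],box[0]:box[1]]
    print(a);
    for r in range(0,60,2): print(box[2]+r,''.join('#' if v>40 else '+' if v>20 else '.' for v in d[r]))
```

```text
t2
170 ............................................................
172 ............................................................
174 ............................................................
176 ............................................................
178 ............................................................
180 ............................................................
182 ............................................................
184 ............................................................
186 ............................................................
188 ............................................................
190 ............................................................
192 ............................................................
194 ............................................................
196 ............................................................
198 ............................................................
200 ..........................####+####+........................
202 ........................+###########+................
[... 2105 characters left out ...]
..................................................
220 ............................................................
222 ............................................................
224 ............................................................
226 ............................................................
228 ............................................................
230 ............................................................
232 ............................................................
234 ............................................................
236 ............................................................
238 ............................................................
```

Run:
```python
from h import *
env.hold(.8);st();s=monitor.sense();print(s['joints'].round(3),Ro.from_quat(s['ee_rot']).as_matrix()[:,0],Q(30,-1),s['ee_rot'])
a=snap('top','t3');b=snap('side','s3')
print(np.abs(a['frame'].astype(int)-load('t2')['frame']).max(2)[170:260,270:400].max())
for f,o,box in((a,'top0',(300,340,180,210)),(b,'side0',(300,345,180,225))):
    d=np.abs(f['frame'].astype(int)-load(o)['frame']).max(2)[box[2]:box[3],box[0]:box[1]]
    for r in range(0,len(d),2): print(box[2]+r,''.join('#' if v>40 else '+' if v>20 else '.' for v in d[r]))
# fingertip edge points at z guesses
for x,z in((-.0405,.0375),(-.046,.028),(-.0515,.0185)): print(proj(a,W(x,.076,z)),proj(b,W(x,.076,z)))
```

```text
t8.2 plate [-0.046  0.076] 0.028 F [ 0.4  0.5 -0.1] gap -0.00
[-0.613  0.584  2.36   3.072  0.851 -1.555] [ 0.73742001 -0.45415312 -0.49995667] [ 0.70703549 -0.01004101 -0.36221351  0.60729019] [ 0.70704094 -0.01006398 -0.36219982  0.60729162]
30
180 ........................................
182 ........................................
184 ........................................
186 ........................................
188 ........................................
190 ........................................
192 ........................................
194 ........................................
196 ........................................
198 ......................+.................
200 ................#########+..............
202 ...............###########+.............
204 .............+#############+............
206 ............+####+##########+...........
208 ####.......##########+#####+............
180 ##############...............................
182 #############+...............................
184 ##############...............................
186 ###############+........
[... 439 characters left out ...]
####+...........................
206 ##+...+########..............................
208 ######++#########++##+.......................
210 ######################+......................
212 #######################+.....................
214 ###+....+###++####+##+.......................
216 +++..........................................
218 .............................................
220 .............................................
222 .............................................
224 .............................................
[330.74244562 187.50462928] [330.67164006 210.05193781]
[329.1318176  190.44308904] [328.44800363 212.05896978]
[327.55276706 193.32389056] [326.2624488  214.03137466]
```

The arm reads TCP x = −46 mm. Both cameras place the visible fingertips about 30 mm short of that, along the tool axis. I'll advance along the tool axis with a guard and re-measure the tips.

Run:
```python
from h import *
print(env.movel(W(-.033,.076,.0215),velocity=.06,guard=4));st()
a=snap('top','t4');b=snap('side','s4')
ims=[]
for f,(u,v) in((a,(290,150)),(b,(290,160))):
    im=cv2.cvtColor(f['frame'],cv2.COLOR_RGB2BGR)[v:v+75,u:u+65]
    ims.append(cv2.convertScaleAbs(cv2.resize(im,None,fx=6,fy=6,interpolation=cv2.INTER_CUBIC),alpha=1.5))
cv2.imwrite('pics/c4.png',np.hstack(ims))
```

```text
False
 t8.7 plate [-0.0328  0.076 ] 0.0212 F [-0.   0.1  0.3] gap 0.00
```

View pics/c4.png

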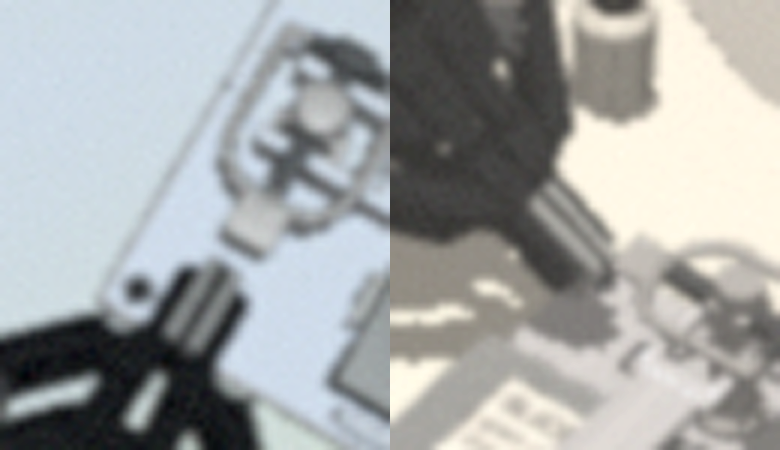

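The fingertips are in line with the tab and about 10 mm short of its outer edge (top crop tip (217,265), tab edge (245,250)). I'll triangulate the offset, then go under and lift along the arc.

Run:
```python
from h import *
a=load('t4');b=load('s4')
T=lambda x,y:(290+x/6-.4,150+y/6-.4);S=lambda x,y:(290+(x-390)/6-.4,160+y/6-.4)
for n,t,s in(('tip top edge',(213,265),(600,238)),('tip lower',(222,272),(590,290)),('tab',(255,222),(655,268)),('tab outer',(243,248),(640,285))):
    w,e=tri(a,T(*t),b,S(*s));print(n,(R2.T@(w[:2]-c0)).round(4),w[2].round(4),e.round(4))
H=(.0195,.060)
for th in(0,.9,1.8): print(th,kinematics.ik(W(H[0]-.057*np.cos(th)+.02,.076,.06+.057*np.sin(th)-.03),Q(30,-1)))
```

```text
tip top edge [-0.059   0.0789] 0.0557 0.0001
tip lower [-0.0581  0.0748] 0.034 0.0028
tab [-0.0375  0.0764] 0.0556 0.0065
tab outer [-0.0445  0.0763] 0.0429 0.0083
0 [-0.60707204  0.59097723  2.28595174  3.07396517  0.78302086 -1.55038346]
0.9 [-0.60350284  0.46947436  2.23147489  3.06339921  0.60741284 -1.53231543]
1.8 [-0.59697471  0.49580418  2.09968831  3.06059248  0.50204332 -1.52225427]
```

Run:
```python
from h import *
print(env.movel(W(-.033,.076,.010),velocity=.06,guard=5));st('down')
print(env.movel(W(-.017,.076,.010),velocity=.06,guard=5));st('in')
def cmd(th,r=.057,off=.002):
    return W(.0195-r*np.cos(th)-off*np.sin(th)+.023,.076,.060+r*np.sin(th)-off*np.cos(th)-.031)
for th in(0,.12,.25,.5):
    env.movel(cmd(th),velocity=.06);st(th)
a=snap('top','t5');b=snap('side','s5')
ims=[]
for f,(u,v) in((a,(290,150)),(b,(290,160))):
    im=cv2.cvtColor(f['frame'],cv2.COLOR_RGB2BGR)[v:v+75,u:u+65]
    ims.append(cv2.convertScaleAbs(cv2.resize(im,None,fx=6,fy=6,interpolation=cv2.INTER_CUBIC),alpha=1.5))
cv2.imwrite('pics/c5.png',np.hstack(ims))
```

```text
False
down t9.2 plate [-0.0332  0.076 ] 0.0096 F [ 0.2 -0.3 -0.4] gap 0.00
False
in t9.6 plate [-0.0167  0.076 ] 0.0102 F [ 0.4 -0.3 -0.5] gap 0.00
0 t10.0 plate [-0.015   0.0761] 0.0267 F [-1.4  1.8 -1.8] gap 0.00
0.12 t10.3 plate [-0.0137  0.076 ] 0.0346 F [ 0.2 -0.8  0.4] gap 0.00
0.25 t10.6 plate [-0.0128  0.076 ] 0.0417 F [-0.5  0.   0.4] gap 0.00
0.5 t10.9 plate [-0.0084  0.076 ] 0.0547 F [ 0.5  0.5 -0.1] gap 0.00
```

View pics/c5.png

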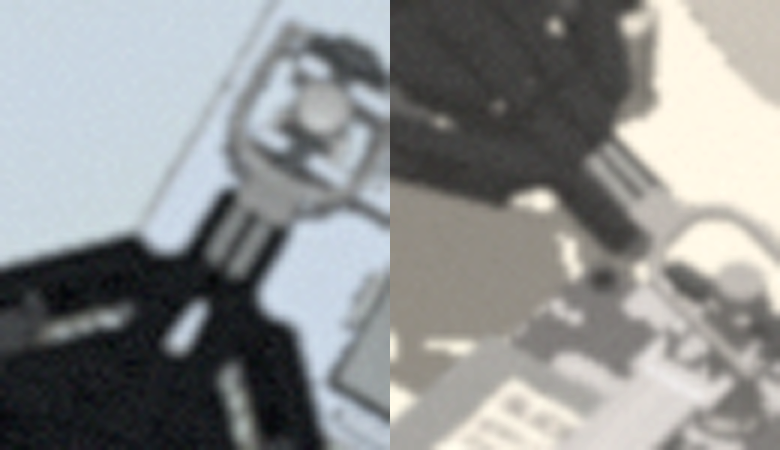

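The ring has snapped free and its tab now rests on the fingertips (top crop (262,195)). I'll continue over the top.

Run:
```python
from h import *
def cmd(th,r=.057,off=.002):
    return W(.0195-r*np.cos(th)-off*np.sin(th)+.023,.076,.060+r*np.sin(th)-off*np.cos(th)-.031)
for th in(.8,1.1,1.4,1.65,1.9):
    env.movel(cmd(th),velocity=.12);st(th)
env.hold(.4)
env.movel(W(-.06,.076,.17),velocity=.3);st('back')
a=snap('top','t6');b=snap('side','s6')
ims=[]
for f,(u,v) in((a,(300,120)),(b,(310,160))):
    im=cv2.cvtColor(f['frame'],cv2.COLOR_RGB2BGR)[v:v+75,u:u+65]
    ims.append(cv2.convertScaleAbs(cv2.resize(im,None,fx=6,fy=6,interpolation=cv2.INTER_CUBIC),alpha=1.5))
cv2.imwrite('pics/c6.png',np.hstack(ims))
```

```text
0.8 t11.3 plate [0.0013 0.076 ] 0.0686 F [ 0.5  0.1 -0.2] gap 0.00
1.1 t11.6 plate [0.0145 0.076 ] 0.0785 F [-0.8  0.1  0.7] gap 0.00
1.4 t11.9 plate [0.0304 0.076 ] 0.0843 F [-1.4 -0.1 -0.2] gap -0.00
1.65 t12.2 plate [0.0437 0.0761] 0.0844 F [ 0.7 -0.2 -4.6] gap -0.00
1.9 t12.4 plate [0.0578 0.0761] 0.0823 F [-1.   0.7 -5.1] gap -0.00
back t13.5 plate [-0.0584  0.0759] 0.1719 F [-0.3  0.1  0. ] gap 0.00
```

View pics/c6.png

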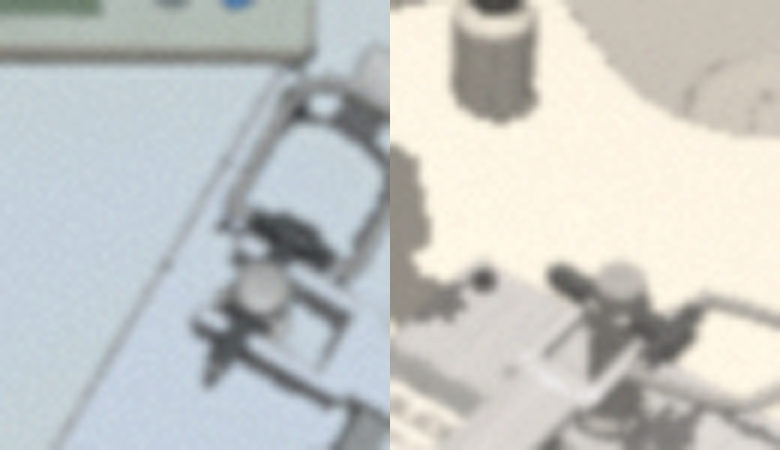

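The ring is right over: the loop and tab are on the +x side (top crop tab (375,75)). Next I'll point the tool down over the tab with the gripper open and re-measure where the tips are.

Run:
```python
from h import *
print('tab pred',proj(load('t6'),W(.078,.075,.077)))
env.movel(W(-.06,.076,.26),velocity=.4)
env.reach(W(.087,.0755,.22),Q(90,-1));env.release();st()
print(env.movel(W(.087,.0755,.085),velocity=.2,guard=5));st()
a=snap('top','t7');b=snap('side','s7')
ims=[]
for f,(u,v) in((a,(320,90)),(b,(310,130))):
    im=cv2.cvtColor(f['frame'],cv2.COLOR_RGB2BGR)[v:v+100,u:u+80]
    ims.append(cv2.convertScaleAbs(cv2.resize(im,None,fx=5,fy=5,interpolation=cv2.INTER_CUBIC),alpha=1.6))
cv2.imwrite('pics/c7.png',np.hstack(ims))
```

```text
tab pred [363.07197653 132.41864605]Traceback (most recent call last):
  File "<stdin>", line 3, in <module>
bench.MotionError: the arm cannot follow that straight line within its joint ranges
```

Run:
```python
from h import *
p=W(-.05,.076,.24)
try: env.movel(p,velocity=.4)
except env.MotionError as e: print(e)
q=Q(90,-1)
for s in(-1,1): print(s,kinematics.ik(W(.087,.0755,.22),Q(90,s)))
env.reach(W(.04,.0755,.28),q);st()
env.reach(W(.087,.0755,.22),q);env.release();st()
print(env.movel(W(.087,.0755,.085),velocity=.2,guard=5));st()
a=snap('top','t7');b=snap('side','s7')
ims=[]
for f,(u,v) in((a,(320,90)),(b,(310,130))):
    im=cv2.cvtColor(f['frame'],cv2.COLOR_RGB2BGR)[v:v+100,u:u+80]
    ims.append(cv2.convertScaleAbs(cv2.resize(im,None,fx=5,fy=5,interpolation=cv2.INTER_CUBIC),alpha=1.6))
cv2.imwrite('pics/c7.png',np.hstack(ims))
```

```text
-1 [-5.78721770e-01  6.55154370e-01  9.32077229e-01 -4.44089210e-16
  1.55436106e+00  1.54407456e+00]
1 [-5.78721770e-01  6.55154370e-01  9.32077229e-01 -4.44089210e-16
  1.55436106e+00 -1.59751810e+00]
 t16.7 plate [0.0399 0.0758] 0.2798 F [-0.5  0.1 -0.6] gap -0.00
 t17.9 plate [0.087  0.0755] 0.22 F [ 0.6 -0.1  0. ] gap 1.00
False
 t18.7 plate [0.0878 0.0755] 0.0865 F [-0.1  0.5  0.6] gap 1.00
```

View pics/c7.png

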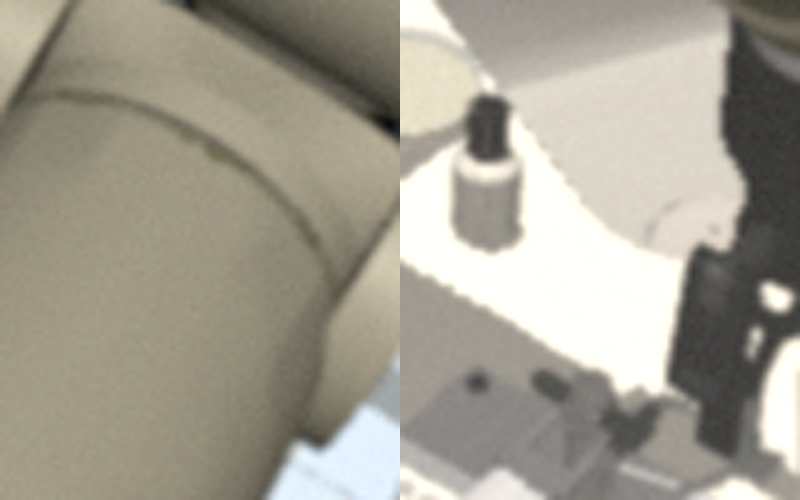

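Run:
```python
from h import *
f=load('s7')
for y in(.0255,.1255):
  for z in(.06,.08,.1,.12,.14): print(y,z,proj(f,W(.0878,y,z)).round(1))
g=f['frame'].astype(int)
d=np.abs(g-load('side0')['frame']).max(2)[170:245,350:450]
for r in range(0,75,2): print(170+r,''.join('#' if v>40 else '+' if v>20 else '.' for v in d[r]))
```

```text
0.0255 0.06 [369.6 246.4]
0.0255 0.08 [370.5 239.5]
0.0255 0.1 [371.5 232.3]
0.0255 0.12 [372.4 224.9]
0.0255 0.14 [373.4 217.3]
0.1255 0.06 [396.8 216.4]
0.1255 0.08 [398.  209.5]
0.1255 0.1 [399.3 202.3]
0.1255 0.12 [400.6 194.9]
0.1255 0.14 [401.9 187.3]
170 ............................+#####################################..................................
172 ...........................+#################################+......................................
174 ...........................###################################......................................
176 ...........................###################################......................................
178 ..........................###################################.......................................
180 ..................#########################################.........................................
182 .................+#########################################.........................................
184 ................+#########################################+.........................................
18
[... 2447 characters left out ...]
....####+.............................................................
234 .........+#+............++....+++#####+.............................................................
236 ......+##+.................+#+++++####+.............................................................
238 ..++####..................+###+...+###+.............................................................
240 .++###..................+#####+++++#++..............................................................
242 ....++................+############+++###+++++++++..................................................
244 .......++............############+++#######################+++++++++................................
```

Tool down, the tips are again about 28–30 mm short along the tool axis (side picture row 222, so z ≈ 0.127). I'll use that offset: descend, grip the tab, then pull.

Run:
```python
from h import *
print(env.hold_point_z)
print(env.movel(W(.087,.0755,.030),velocity=.12,guard=5));st('at tab')
env.close_gripper(60);st('gripped')
s=monitor.sense()
for d in(.01,.02,.032):
    env.movel(W(.087+d,.0755,.030),velocity=.06);st(d)
b=snap('side','s8')
im=cv2.cvtColor(b['frame'],cv2.COLOR_RGB2BGR)[150:270,310:430]
cv2.imwrite('pics/c8.png',cv2.convertScaleAbs(cv2.resize(im,None,fx=5,fy=5,interpolation=cv2.INTER_CUBIC),alpha=1.6))
```

```text
0.0187
False
at tab t19.4 plate [0.0875 0.0755] 0.0308 F [ 0.3 -0.7  0.5] gap 1.00
gripped t20.1 plate [0.0871 0.0754] 0.0302 F [ 0.1 -0.4  0.6] gap 0.18
0.01 t20.4 plate [0.0963 0.0756] 0.0293 F [-3.2  2.2  0.8] gap 0.18
0.02 t20.8 plate [0.1066 0.0756] 0.0296 F [-4.5  1.9 -0.1] gap 0.18
0.032 t21.1 plate [0.1188 0.0755] 0.0297 F [-3.6  2.  -0.6] gap 0.18
```

The gap is steady at 0.18, close to the 18 mm tab width, and the pull takes about 5 N. The pin is coming, so I'll continue out.

Run:
```python
from h import *
for d in(.04,.048,.056):
    env.movel(W(.087+d,.0755,.030),velocity=.06);st(d)
env.hold(.6);st('wait')
b=snap('side','s8')
im=cv2.cvtColor(b['frame'],cv2.COLOR_RGB2BGR)[140:270,280:430]
cv2.imwrite('pics/c8.png',cv2.convertScaleAbs(cv2.resize(im,None,fx=4.5,fy=4.5,interpolation=cv2.INTER_CUBIC),alpha=1.6))
```

```text
0.04 t21.4 plate [0.1277 0.0754] 0.0303 F [ 0.1 -0.1 -0.5] gap 0.17
0.048 t21.7 plate [0.1351 0.0755] 0.0301 F [ 0.  -0.4 -0.3] gap 0.18
0.056 t22.0 plate [0.1429 0.0755] 0.0299 F [-0.3 -0.3 -2. ] gap 0.18
wait t22.6 plate [0.143  0.0755] 0.03 F [-0.2  0.4 -1.6] gap 0.17
```

View pics/c8.png

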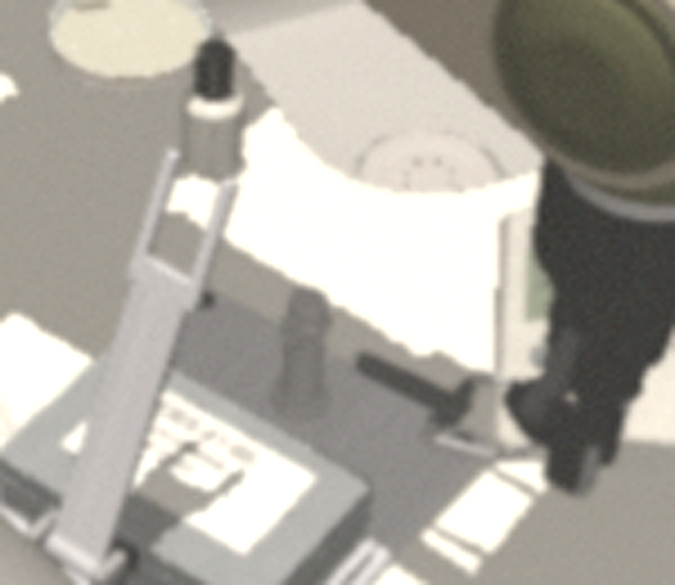

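The pin is out and the bar is up by itself (side crop: bar at (130,300), bare stud at (305,345), pin held at (430,390)). The balance is close on the +y side, so I'll locate its edge and height before setting the pin down and opening the jaws.

Run:
```python
from h import *
T=load('top0')
g=T['frame'].astype(float).mean(2)
for v in(60,80,100,120):
    r=g[v,340:366];print(v,r.round(0).astype(int).tolist())
for z in(0,.02,.035,.05): print(z,'corner',onz(T,(353,129),z)[:2].round(3),'edge far',onz(T,(353,60),z)[:2].round(3),'bottle',onz(T,(405,72),z)[:2].round(3))
for p in((.155,.047),(.160,.044),(.165,.04)): print(p,W(*p,0).round(3),kinematics.ik(W(*p,-.018),Q(90,-1)) is not None, 'open back +y',W(p[0],p[1]+.057,0).round(3),W(p[0]+.011,p[1]+.057,0).round(3))
```

```text
60 [105, 106, 103, 103, 105, 111, 113, 113, 114, 115, 114, 110, 103, 112, 124, 125, 126, 127, 128, 127, 126, 126, 126, 125, 126, 127]
80 [112, 116, 116, 115, 115, 116, 117, 115, 115, 114, 113, 109, 99, 106, 121, 129, 128, 127, 127, 128, 127, 127, 128, 127, 128, 127]
100 [116, 115, 114, 114, 114, 114, 114, 115, 114, 115, 113, 109, 102, 105, 123, 130, 129, 129, 128, 129, 128, 128, 128, 127, 129, 128]
120 [82, 90, 104, 112, 115, 113, 115, 113, 114, 114, 112, 107, 111, 123, 131, 131, 130, 131, 128, 129, 130, 130, 130, 130, 130, 129]
0 corner [ 0.639 -0.251] edge far [ 0.79  -0.256] bottle [ 0.761 -0.366]
0.02 corner [ 0.633 -0.249] edge far [ 0.781 -0.254] bottle [ 0.753 -0.362]
0.035 corner [ 0.63  -0.247] edge far [ 0.775 -0.252] bottle [ 0.747 -0.358]
0.05 corner [ 0.626 -0.245] edge far [ 0.768 -0.25 ] bottle [ 0.742 -0.355]
(0.155, 0.047) [ 0.663 -0.326  0.   ] True open back +y [ 0.693 -0.277  0.   ] [ 0.702 -0.283  0.   ]
(0.16, 0.044) [ 0.665 -0.331  0.   ] True open back +y [ 0.695 -0.283  0.   ] [ 0.705 -0.288  0.   ]
(0.165, 0.04) [ 0.667 -0.337  0.   ] True open back +y [ 0.697 -0.289  0.   ] [ 0.707 -0.294  0.   ]
```

Run:
```python
from h import *
env.movel(W(.156,.046,.030),velocity=.1);st('shift')
print(env.movel(W(.156,.046,-.015),velocity=.06,guard=2.5));st('low')
env.release();st('open')
env.movel(W(.156,.046,.12),velocity=.2)
env.reach(W(-.15,-.02,.40),Q(90,-1));env.hold(.5);st('clear')
a=snap('top','t9');b=snap('side','s9')
ims=[]
for f,(u,v) in((a,(300,100)),(b,(280,160))):
    im=cv2.cvtColor(f['frame'],cv2.COLOR_RGB2BGR)[v:v+150,u:u+140]
    ims.append(cv2.convertScaleAbs(cv2.resize(im,None,fx=2.85,fy=2.85,interpolation=cv2.INTER_CUBIC),alpha=1.5))
cv2.imwrite('pics/c9.png',np.hstack(ims))
```

```text
shift t23.1 plate [0.1561 0.0453] 0.0298 F [-0.6 -0.1 -2.1] gap 0.18
False
low t24.0 plate [0.1563 0.046 ] -0.0145 F [-0.1  0.7 -1.5] gap 0.18
open t24.7 plate [0.156 0.046] -0.015 F [-0.5  0.3  0.3] gap 1.00
clear t27.6 plate [-0.1499 -0.02  ] 0.4 F [-0.3 -0.7 -0. ] gap 1.00
```

View pics/c9.png

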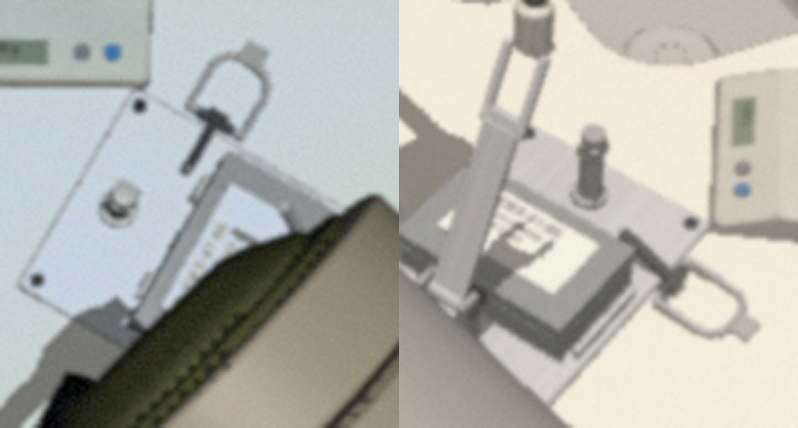

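The pin lies with its shank and head on the plate and the ring just over its +x edge. The bar is up, the stud is bare and the box is in place. I'll do a quick numeric check of the bystanders and the box, then hand in.

Run:
```python
from h import *
A=load('side0')['frame'];B=load('s9')['frame']
for n,(u0,u1,v0,v1) in dict(petri=(288,316,134,160),bottle=(318,336,148,176),boxcorner=(325,365,245,285),balance=(388,490,180,250)).items():
    p=cv2.cvtColor(A[v0:v1,u0:u1],cv2.COLOR_RGB2GRAY);q=cv2.cvtColor(B,cv2.COLOR_RGB2GRAY)[v0-8:v1+8,u0-8:u1+8]
    _,m,_,l=cv2.minMaxLoc(cv2.matchTemplate(q,p,cv2.TM_CCOEFF_NORMED));print(n,'shift px',l[0]-8,l[1]-8,'corr %.2f'%m)
job.hand_in();st('done')
```

```text
petri shift px 0 0 corr 1.00
bottle shift px 0 0 corr 0.99
boxcorner shift px 0 0 corr 0.94
balance shift px 0 0 corr 1.00
the job is handed in; nothing more can be done
the job is handed in; nothing more can be done
```

The slide box is released and the job is handed in; the robot's clock read 27.6 s at the last reading, just before hand-in. I flipped the ring up and over with closed fingertips under the tab, gripped the tab and pulled the pin out along plate +x with about 5 N. The bar then swung up by itself, and I laid the pin down and moved the arm clear.

**Last checks:**
- **Bar and pin:** the final picture shows the bar up and the stud bare. The pin's shank and head lie on the plate, with its ring overhanging the +x edge.
- **Other things:** the petri dish, dropper bottle, balance and the visible corner of the slide box showed 0 px shift in the side view. The box corner matched a little less closely (0.94), and I did not look into why.
- **Forces:** the sampled forces stayed within about 6 N.

**Disagreements:**
- **Fingertip position:** in the pictures the fingertips ended about 30 mm short of the reported TCP along the tool axis. I corrected for this from the pictures and did not find the cause.
- **Refused move:** one straight-line move was refused as outside the joint ranges; I used a different path and nothing was disturbed.

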